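# Test two last sleeves on the leaning jack pin and sort them

### The job

Try both steel sleeves on the leaning gauge pin, one at a time: slide each down the pin as far as it goes without forcing it, then put it where it belongs before trying the other. The one that goes all the way home on the pin's collar is good and is set down standing upright in the shallow tray; the one that stops short is a reject and goes into the deep bin. Set them down rather than dropping them, and leave everything else on the bench as it is.

Things in the scene. Friction and masses are not known exactly. Their poses are not given: they have to be found in the camera images.
- sleeve_1: one of two look-alike plain steel sleeves (tubes) upright on the table: 34 mm outside, 60 mm high, 200 g, 23 mm bore at both mouths; origin at the centre of the lower end, z along the axis. One, found by trying, has this bore right through and goes home on the pin's collar; the other has a 15 mm neck inside (26 to 34 mm from either end) and stops on the pin's top 19 mm short of the collar
- sleeve_2: one of two look-alike plain steel sleeves (tubes) upright on the table: 34 mm outside, 60 mm high, 200 g, 23 mm bore at both mouths; origin at the centre of the lower end, z along the axis. One, found by trying, has this bore right through and goes home on the pin's collar; the other has a 15 mm neck inside (26 to 34 mm from either end) and stops on the pin's top 19 mm short of the collar
- pin: steel gauge pin, 20 mm diameter, 45 mm long, its top edge chamfered over 3 mm to 17 mm diameter; fixed to the green gauge jack and leaning 0.55 rad (31.5 degrees) from vertical, roughly towards the robot. Origin at the pin's foot, on the upper face of its collar (46 mm diameter), which is 95 mm above the table; z points along the pin to its free end
- gauge: green jack fixed to the bench which carries the pin, base 120 (x) x 100 (y) x 14 mm, block on it 60 mm wide and up to 71 mm high; origin under the centre of its base, the pin leans towards its -x
- tray_in (a point): centre of the inner floor of the shallow grey tray for good sleeves: fixed, 150 x 150 mm outside, 22 mm high, walls 4 mm, floor 4 mm; axes parallel to the walls
- bin_in (a point): centre of the inner floor of the deep grey bin for rejects: fixed, 150 x 150 mm outside, 65 mm high, walls 5 mm, floor 5 mm; axes parallel to the walls
- stack_a: loose stack of four shoe insoles (black with tan tops), 235 x 84 x 44 mm; bystander, origin at the centre of its underside
- stack_b: loose stack of three shoe insoles, 235 x 84 x 33 mm; bystander, origin at the centre of its underside
- insole: single loose shoe insole lying flat, 235 x 84 x 11 mm, its length along its x; bystander, origin at the centre of its underside
- pot: open blue plastic glue pot, 84 mm across, 90 mm high; bystander, origin at the centre of its underside
- bottle: blue plastic bottle with white cap, 60 mm across, 150 mm high; bystander, origin at the centre of its underside
- brush: glue brush lying flat; bystander, origin at the centre of its underside
- hammer: hammer lying flat; bystander, origin at the centre of its underside
- heel: black plastic shoe heel block, 65 mm across, 45 mm high; bystander, origin at the centre of its underside

How it is judged:
By the outcome, as a careful person would: the job done as asked, in the order asked, and still so for the second after the job is handed in, with the robot touching nothing.
It also fails if it takes over 59 s, if anything falls off the work surface, if the arm or the gripper's body presses on something with over 40 N, if the wrist force passes 120 N, or if a joint passes its speed limit or range.

### The arm

A 6-joint arm with a two-finger parallel gripper is mounted at the origin on the work surface. World frame = base frame: x ahead of the robot, y to its left, z up, the work surface at z = 0. Lengths are in m, angles in rad, forces in N, time in s.
With the tool pointing down it reaches from about 0.375 to 0.925 m from the base axis. Payload 5.7 kg.
Tool frame: the origin (TCP) lies on the centre line of the jaws, within the pads' length; the fingertips stand 22 mm ahead of it and the grasp point (between the pads) lies 3 mm ahead of it (bot.nose_length is the distance from the TCP to the fingertips, in m); z points along the fingers, y is the line along which they close (so a half turn about z gives the same grasp; the last joint's range is limited). The gripper opens to 88 mm and grips with 3 to 60 N. Pads are 20 mm wide; open, the fingers measure 115 mm over their backs; the gripper's body (75 mm by 178 mm) begins 61 mm behind the grasp point.
Start: joints at [-1.319, 0.359, 1.51, -0, 1.272, -0.115], TCP at [0.215, -0.56, 0.245] pointing down, gripper open.
Joint ranges: [-2.97, 2.97], [-1.01, 2.36], [0.21, 2.38], [-0.96, 4.11], [0.2, 2.71], [-2.98, 2.98]. Speed limits (rad/s): [2.39, 2.39, 3.14, 3.14, 3.14, 3.14].

### API

Orientations are given as a rotation vector (axis times angle).
In Python, from plant import bot gives the robot as it stands. The module is installed in compiled form; this text tells all that it offers.
- The arm moves only by the shell command python3 -m crank 'ROWS' [FORCE]. ROWS is JSON, a list of rows, each an object of numbers: "grip": the finger opening in m, from 0 to 0.0878; "x", "y", "z": the shift along the tool's x, y, z in m; "wx", "wy", "wz": the turn, a rotation vector about the tool's x, y, z in rad. A call has 1 to 12 rows; each row is the pose to reach, as a shift and turn from the pose commanded when the call began, along the tool's axes at that moment; what a row does not reach only later rows make up. A row lasts 1/12 s, in which the tool goes at most 41.7 mm and 7.16 degrees, less where a joint would pass 70% of its speed; a pose out of reach is approached as far as the arm can. A call with a gripper value outside its range is refused whole. The fingers move at their own pace and stop on an object; FORCE is the grip in N (left out, the last holds). Time passes only in rows, so rows that repeat a pose let the fingers close. It gives the time, the measured TCP pose, the force, the opening and the grip force at its end, in the units of the state.
- bot.get_obs(): the state, without advancing time (a new reading comes with each control period).
- bot.read_camera(name): name is "side" or "top"; returns a dict with "frame" (384x512x3 uint8, blue, green, red), "range_z" (384x512 float32, m along the optical axis (not along the pixel's ray), 0 where there is no reading), "fx", "fy", "cx", "cy" (pixels), "pose" (4x4, takes a point from camera to world coordinates). Camera axes: x right, y down, z forward; pixel columns grow to the right and rows downward; lengths in m; the calibration is good to about 2 mm. A picture is of the moment at which its call begins.
- bot.finish_job(): hands the job in; it is judged then, once.
Trained networks look in a picture, given as the dict that the camera call returned (one of the last four; its "shot" number tells which), for a name from the list of things; names that differ only in an ending like _2 or _b are one class to them, and where a whole thing is asked for, a point or a joint stands for the part that bears it (a point fixed in the world has none). Each returns a list of dicts, best first, with "confidence" (0 to 1); they miss things now and then, are a little off and sometimes report something else, mostly with a low value. They report only what shows in the picture. A call takes as long as a camera call.
- bot.boxes_of(picture, name): "bbox" ([left, top, width, height] in pixels, round what is visible of it).
- bot.cut_out(picture, name): "region" (384x512 bool, what is visible of it) and "bbox" ([left, top, width, height] in pixels, round what is visible of it).
The state is a dict: "time_s": time; "q": joint angles; "joint_velocities": joint speeds; "effort": joint torques, N m; "ee_pos": TCP position; "tcp_rot": TCP orientation; "contact_force": force on the tool from outside, world axes, zero at the start; "wrist_torque": the same for the moment, N m; "gripper_width": opening from 0.0 (shut) to 1.0 (fully open); "grip_force": force on a finger pad.
Only numpy, scipy, OpenCV 4.12 (cv2) and the standard library are available. Lean on these libraries where they do the work, as an engineer would, in place of code of your own. Each camera call takes 0.05 s, during which the arm holds its last target. There are 200 camera calls.

## Working session

There is one attempt and no reset: what is moved stays moved. The work goes in short steps, Python scripts to look and compute and a shell command to move; the robot and the scene stay as the last step left them, time stands still between calls to the robot, and variables do not carry over. Pictures are saved under pics/ and viewed, at most 10 in all, crops included, and the job is handed in when it is done.

```bash
mkdir -p pics; cat > h.py <<'E'
import numpy as np, cv2
from scipy.spatial.transform import Rotation as R
from plant import bot
def cloud(p):
    z=p["range_z"]; v,u=np.mgrid[:384,:512]
    c=np.stack([(u-p["cx"])/p["fx"]*z,(v-p["cy"])/p["fy"]*z,z],-1)
    return c@p["pose"][:3,:3].T+p["pose"][:3,3], z>0
E
python3 - <<'E'
from h import *
ims=[]
for n in("top","side"):
    p=bot.read_camera(n); ims.append(p["frame"]); W,ok=cloud(p)
    np.savez(n+".npz",W=W,ok=ok,f=p["frame"],pose=p["pose"],k=[p["fx"],p["fy"],p["cx"],p["cy"]])
    print(n,p["pose"].round(3).tolist(),p["fx"])
    for o in("sleeve_1","pin","gauge","tray_in","bin_in","pot","bottle","heel","hammer"):
        try:
            for d in bot.cut_out(p,o)[:3]:
                m=d["region"]&ok; q=W[m]
                print(o,round(d["confidence"],2),d["bbox"],m.sum(),q.min(0).round(3),q.max(0).round(3),np.median(q,0).round(3))
        except Exception as e: print(o,e)
    cv2.imwrite(f"pics/{n}0.png",p["frame"])
o=bot.get_obs(); print(o)
E
```

```text
top [[-0.011, -0.997, 0.072, 0.455], [-1.0, 0.012, 0.004, -0.015], [-0.005, -0.072, -0.997, 1.137], [0.0, 0.0, 0.0, 1.0]] 353.76041266173957
sleeve_1 0.51 [328.9, 162.5, 57.7, 53.0] 2642 [ 0.456 -0.431 -0.003] [ 0.62  -0.244  0.072] [ 0.54  -0.338  0.007]
sleeve_1 0.5 [191.8, 202.8, 15.0, 9.4] 82 [0.474 0.151 0.001] [0.501 0.182 0.064] [0.488 0.169 0.057]
sleeve_1 0.44 [244.7, 145.9, 16.0, 17.2] 184 [ 0.613 -0.024  0.084] [0.664 0.017 0.141] [ 0.641 -0.004  0.102]
pin 0.69 [245.4, 145.8, 14.2, 17.7] 189 [ 0.613 -0.025  0.016] [0.668 0.017 0.141] [ 0.641 -0.004  0.102]
pin 0.64 [115.4, 177.2, 48.1, 49.3] 2307 [ 0.427  0.272 -0.003] [0.581 0.431 0.027] [0.505 0.354 0.005]
gauge 0.96 [234.3, 135.0, 37.5, 42.0] 1142 [ 0.578 -0.063  0.001] [0.71  0.055 0.141] [ 0.636 -0.004  0.016]
tray_in 0.64 [117.0, 174.7, 50.4, 54.0] 2295 [ 0.427  0.272 -0.007] [0.587 0.438 0.027] [0.506 0.354 0.005]
bin_in 0.71 [329.4, 160.8, 55.2, 54.7] 2659 [ 0.456 -0.426 -0.001] [ 0.62  -0.244  0.072] [ 0.54  -0.336  0.007]
pot 0.48 [116.4, 178.4, 50.2, 47.8] 2280 [ 0.426  0.272 -0.003] [0.581 0.43  0.027] [0.503 
[... 2325 characters left out ...]
8 0.033]
{'time_s': 1.0, 'q': array([-1.31906215e+00,  3.58815220e-01,  1.51040663e+00, -3.19853985e-05,
        1.27249407e+00, -1.15087348e-01]), 'joint_velocities': array([-0.00152151,  0.00142229, -0.00276234, -0.00042011, -0.00045084,
       -0.00066293]), 'effort': array([-5.13222240e-04, -5.15346479e+01, -2.71136445e+01,  6.72266493e-02,
        2.45444180e-02,  4.28401208e-06]), 'ee_pos': array([ 0.21517157, -0.56005542,  0.24461118]), 'tcp_rot': array([-3.08877824e+00, -5.72969288e-01,  6.11271125e-05]), 'contact_force': array([0.13878119, 0.10696263, 0.64985598]), 'wrist_torque': array([-0.02087417,  0.00564267, -0.02018874]), 'grip_force': 0.0, 'gripper_width': 1.0004898079484903}
```

View pictures.

```bash
python3 - <<'E'
from h import *
from scipy.optimize import least_squares
for n in("top","side"):
    d=np.load(n+".npz"); W=d["W"]; ok=d["ok"]
    for nm,c in(("L",(.487,.169)),("R",(.476,-.18))):
        s=ok&(np.hypot(W[...,0]-c[0],W[...,1]-c[1])<.035)&(W[...,2]>.012)&(W[...,2]<.075)
        q=W[s]; t=q[q[:,2]>.054]
        # outer walls: circle r=17 fit on wall points facing the camera
        w=q[(q[:,2]<.052)]
        cam=d["pose"][:2,3]; 
        o=least_squares(lambda a:np.hypot(w[:,0]-a[0],w[:,1]-a[1])-.017,c,loss="soft_l1",f_scale=.001).x if len(w)>10 else None
        print(n,nm,"top n",len(t),t.mean(0).round(4),((t.min(0)+t.max(0))/2).round(4),"wallfit",o,len(w))
    # pin: cylinder r=10 fit with known lean .55; unknown foot(x,y), azimuth
    s=ok&(np.hypot(W[...,0]-.63,W[...,1])<.05)&(W[...,2]>.10)&(W[...,2]<.145)
    q=W[s]
    def f(a):
        ax=np.array([-np.sin(.55)*np.cos(a[2]),-np.sin(.55)*np.sin(a[2]),np.cos(.55)])
        r=q-np.array([a[0],a[1],.095+a[3]]); l=r@ax; rad=np.linalg.norm(r-l[:,None]*ax,axis=1)
        # signed distance to capped cylinder / collar
        dx=rad-.010; dz=np.abs(l-.0225)-.0225
        sd=np.minimum(np.maximum(dx,dz),0)+np.hypot(np.maximum(dx,0),np.maximum(dz,0))
        dx=rad-.023; dz=np.abs(l+.004)-.004
        s2=np.minimum(np.maximum(dx,dz),0)+np.hypot(np.maximum(dx,0),np.maximum(dz,0))
        return np.append(np.minimum(sd,s2),[a[3]*5, ])
    for st in((.64,0,0,0),(.65,.0,.2,0),(.65,0,-.2,0)):
        r=least_squares(f,st,loss="soft_l1",f_scale=.001); print(n,"pin",len(q),r.x.round(4),r.cost)
    # tray/bin walls
    for nm,c,h in(("tray",(.505,.354),.022),("bin",(.54,-.337),.065)):
        s=ok&(np.abs(W[...,0]-c[0])<.11)&(np.abs(W[...,1]-c[1])<.11)&(np.abs(W[...,2]-h)<.004)
        q=W[s][:,:2].astype(np.float32); print(n,nm,len(q),cv2.minAreaRect(q))
a=cv2.imread("pics/top0.png");b=cv2.imread("pics/side0.png")
cv2.imwrite("pics/both.png",cv2.resize(np.hstack([a[80:330,60:460],b[100:384,60:460][:250]]),(800,250)))
cv2.imwrite("pics/topz.png",cv2.resize(a[80:330,60:460],(800,500),interpolation=cv2.INTER_CUBIC))
E
```

```text
top L top n 57 [0.4858 0.1673 0.0598] [0.486  0.1677 0.06  ] wallfit [0.48132636 0.16477946] 35
top R top n 55 [ 0.4758 -0.1775  0.06  ] [ 0.4761 -0.1776  0.0594] wallfit [ 0.47214876 -0.17230513] 39
top pin 120 [ 6.403e-01 -3.600e-03  2.493e-01  4.000e-04] 5.8824868881320765e-05
top pin 120 [ 6.403e-01 -3.600e-03  2.493e-01  4.000e-04] 5.882486888123489e-05
top pin 120 [ 6.403e-01 -3.600e-03  2.493e-01  4.000e-04] 5.8824868882095164e-05
top tray 263 ((0.5186500549316406, 0.3526064157485962), (0.17926345765590668, 0.15114742517471313), 3.8808202743530273)
top bin 333 ((0.5383783578872681, -0.32696080207824707), (0.15052004158496857, 0.1498948335647583), 83.46755981445312)
side L top n 112 [0.4863 0.1698 0.0588] [0.4867 0.1684 0.0595] wallfit [0.48696301 0.16770807] 201
side R top n 64 [ 0.4756 -0.175   0.0588] [ 0.4753 -0.1762  0.0592] wallfit [ 0.47601265 -0.17870868] 135
side pin 160 [ 0.6416 -0.0045  0.2385  0.0008] 7.20352212404799e-05
side pin 160 [ 0.6416 -0.0045  0.2385  0.0008] 7.203522124047532e-05
side pin 160 [ 0.6416 -0.0045  0.2385  0.0008] 7.203522124047232e-05
side tray 741 ((0.5220252275466919, 0.35317155718803406), (0.1840912252664566, 0.15239585936069489), 3.7240216732025146)
side bin 267 ((0.5378378629684448, -0.3275074064731598), (0.15688252449035645, 0.15212634205818176), 83.15087127685547)
```

View pics/topz.png

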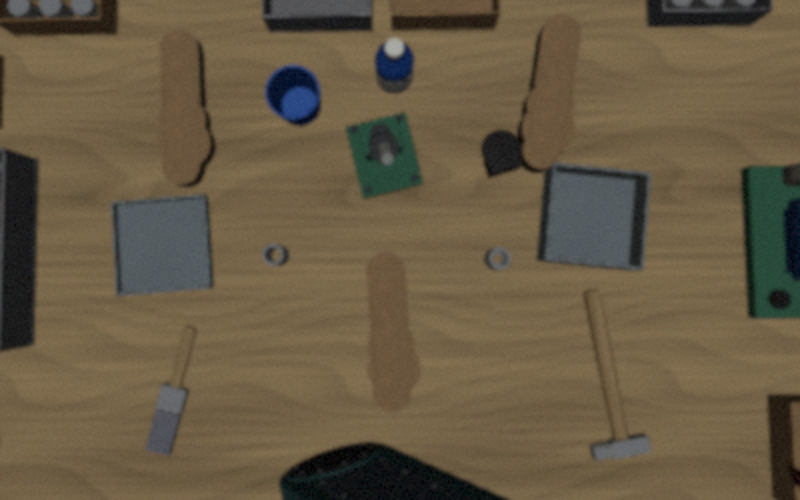

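View pics/side0.png

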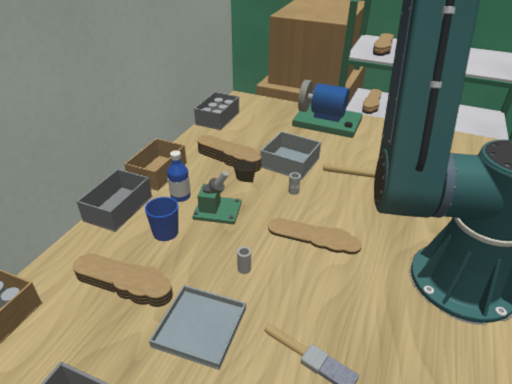

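```bash
cat >> h.py <<'E'
AZ=.243; FOOT=np.array([.641,-.004,.0955]); PAX=np.array([-np.sin(.55)*np.cos(AZ),-np.sin(.55)*np.sin(AZ),np.cos(.55)]); UP=np.array([0,0,1.])
def rot(ax,az=AZ):
    y=np.array([np.sin(az),-np.cos(az),0]); z=-ax
    return np.column_stack([np.cross(y,z),y,z])
def go(bottom,ax=UP,hg=.040,az=AZ,frm=None):
    """shift/turn in tool axes from pose frm=(pos,R) to hold a sleeve whose lower end is at bottom"""
    if frm is None:
        o=bot.get_obs(); frm=(o["ee_pos"],R.from_rotvec(o["tcp_rot"]).as_matrix())
    p=np.asarray(bottom)+ax*(hg+.003); Rt=rot(ax,az)
    d=frm[1].T@(p-frm[0]); w=R.from_matrix(frm[1].T@Rt).as_rotvec()
    print("xyz",d.round(4),"w",w.round(4),"rows>=",round(max(np.linalg.norm(d)/.0417,np.linalg.norm(w)/.125),1))
    return p,Rt
E
python3 - <<'E'
from h import *
for n in("top","side"):
    d=np.load(n+".npz"); W=d["W"]; ok=d["ok"]
    s=ok&(np.hypot(W[...,0]-.64,W[...,1])<.09)&(np.abs(W[...,2]-.014)<.005)
    f=d["f"].astype(int); s&=(f[...,1]>f[...,2]+15)
    q=W[s][:,:2].astype(np.float32); print(n,len(q),cv2.minAreaRect(q))
    s=ok&(np.abs(W[...,0]-.505)<.085)&(np.abs(W[...,1]-.354)<.09)&(np.abs(W[...,2]-.022)<.005)
    q=W[s][:,:2]; f=d["f"].astype(int)[s]; g=np.abs(f[:,0]-f[:,2])<40; q=q[f[:,0]>=f[:,2]-5]
    print("tray",len(q),cv2.minAreaRect(q.astype(np.float32)))
go([.476,-.177,.12]); go([.476,-.177,0])
E
```

```text
top 618 ((0.6443628072738647, -0.001654796302318573), (0.11600496619939804, 0.09563053399324417), 13.182357788085938)
tray 209 ((0.5045302510261536, 0.3517330586910248), (0.14732390642166138, 0.15115059912204742), 3.7825512886047363)
side 629 ((0.644256055355072, 0.00044108927249908447), (0.11958441138267517, 0.09988074004650116), 13.093971252441406)
tray 689 ((0.5053451657295227, 0.35297131538391113), (0.15077555179595947, 0.15062879025936127), 3.7240216732025146)
xyz [ 0.3809 -0.264   0.0816] w [-1.000e-04  0.000e+00  1.238e-01] rows>= 11.3
xyz [ 0.3809 -0.264   0.2016] w [-1.000e-04  0.000e+00  1.238e-01] rows>= 12.1
```

```bash
sed -i 's/^AZ=.243/AZ=.231/' h.py; python3 -m crank '[{"grip":0.06,"x":0.381,"y":-0.264,"z":0.04,"wz":0.136},{"grip":0.06,"x":0.381,"y":-0.264,"z":0.04,"wz":0.136},{"grip":0.06,"x":0.381,"y":-0.264,"z":0.04,"wz":0.136},{"grip":0.06,"x":0.381,"y":-0.264,"z":0.04,"wz":0.136},{"grip":0.06,"x":0.381,"y":-0.264,"z":0.04,"wz":0.136},{"grip":0.06,"x":0.381,"y":-0.264,"z":0.04,"wz":0.136},{"grip":0.06,"x":0.381,"y":-0.264,"z":0.04,"wz":0.136},{"grip":0.06,"x":0.381,"y":-0.264,"z":0.04,"wz":0.136},{"grip":0.06,"x":0.381,"y":-0.264,"z":0.04,"wz":0.136},{"grip":0.06,"x":0.381,"y":-0.264,"z":0.04,"wz":0.136},{"grip":0.06,"x":0.381,"y":-0.264,"z":0.04,"wz":0.136},{"grip":0.06,"x":0.381,"y":-0.264,"z":0.08,"wz":0.136}]' 20; python3 -c "
from h import *
go([.476,-.177,0])"
```

```text
xyz [ 0.3809 -0.264   0.2016] w [-1.000e-04  0.000e+00  1.358e-01] rows>= 12.1invalid input
```

```bash
python3 -m crank '[{"grip":0.06,"x":0.03,"y":-0.02,"z":0,"wx":0,"wy":0,"wz":0.05}]' 20; echo; python3 -m crank '[{"grip":0.06,"x":0.38,"y":-0.264,"z":0.04,"wx":0,"wy":0,"wz":0.086}]'
```

```text
time_s: 1.08
ee_pos: [0.2339, -0.5353, 0.2448]
tcp_rot: [3.099, 0.49, -0.003]
contact_force: [0.4, -0.8, -0.5]
gripper_width: 0.959
grip_force: 0.0

time_s: 1.17
ee_pos: [0.2605, -0.4993, 0.2415]
tcp_rot: [3.119, 0.353, 0.0]
contact_force: [1.0, 0.8, -0.5]
gripper_width: 0.888
grip_force: 0.0
```

```bash
python3 -c "
from h import *
go([.476,-.177,.1])"
```

```text
xyz [ 0.282  -0.2662  0.0978] w [ 0.0024  0.0002 -0.0059] rows>= 9.6
```

```bash
python3 -m crank '[{"grip":0.06,"x":0.28,"y":-0.266,"z":0.05,"wx":0,"wy":0,"wz":0},{"grip":0.06,"x":0.28,"y":-0.266,"z":0.05,"wx":0,"wy":0,"wz":0},{"grip":0.06,"x":0.28,"y":-0.266,"z":0.05,"wx":0,"wy":0,"wz":0},{"grip":0.06,"x":0.28,"y":-0.266,"z":0.05,"wx":0,"wy":0,"wz":0},{"grip":0.06,"x":0.28,"y":-0.266,"z":0.05,"wx":0,"wy":0,"wz":0},{"grip":0.06,"x":0.28,"y":-0.266,"z":0.05,"wx":0,"wy":0,"wz":0},{"grip":0.06,"x":0.28,"y":-0.266,"z":0.05,"wx":0,"wy":0,"wz":0},{"grip":0.06,"x":0.28,"y":-0.266,"z":0.09,"wx":0,"wy":0,"wz":0},{"grip":0.06,"x":0.28,"y":-0.266,"z":0.09,"wx":0,"wy":0,"wz":0},{"grip":0.06,"x":0.28,"y":-0.266,"z":0.09,"wx":0,"wy":0,"wz":0},{"grip":0.06,"x":0.28,"y":-0.266,"z":0.09,"wx":0,"wy":0,"wz":0}]'; python3 -c "
from h import *
go([.476,-.177,0])"
```

```text
time_s: 2.08
ee_pos: [0.473, -0.1702, 0.1488]
tcp_rot: [-3.117, -0.367, 0.004]
contact_force: [0.2, -0.3, -0.2]
gripper_width: 0.685
grip_force: 0.0
xyz [0.0015 0.0077 0.1058] w [-0.0038  0.0021  0.0035] rows>= 2.5
```

```bash
python3 -m crank '[{"grip":0.06,"x":0.001,"y":0.006,"z":0.02,"wx":0,"wy":0,"wz":0},{"grip":0.06,"x":0.001,"y":0.006,"z":0.02,"wx":0,"wy":0,"wz":0},{"grip":0.06,"x":0.001,"y":0.006,"z":0.02,"wx":0,"wy":0,"wz":0}]'; python3 -c "
from h import *
go([.476,-.177,0])"
```

```text
time_s: 2.33
ee_pos: [0.4744, -0.1804, 0.1309]
tcp_rot: [-3.12, -0.361, 0.002]
contact_force: [0.6, 0.5, 0.5]
gripper_width: 0.684
grip_force: 0.0
xyz [ 0.0025 -0.0029  0.0879] w [-0.0011  0.0014 -0.0007] rows>= 2.1
```

```bash
python3 -m crank '[{"grip":0.06,"x":0.0025,"y":-0.003,"z":0.02,"wx":0,"wy":0,"wz":0},{"grip":0.06,"x":0.0025,"y":-0.003,"z":0.05,"wx":0,"wy":0,"wz":0},{"grip":0.06,"x":0.0025,"y":-0.003,"z":0.075,"wx":0,"wy":0,"wz":0},{"grip":0.06,"x":0.0025,"y":-0.003,"z":0.088,"wx":0,"wy":0,"wz":0},{"grip":0.06,"x":0.0025,"y":-0.003,"z":0.088,"wx":0,"wy":0,"wz":0},{"grip":0.06,"x":0.0025,"y":-0.003,"z":0.088,"wx":0,"wy":0,"wz":0}]'; python3 -c "
from h import *
go([.476,-.177,0])"
```

```text
time_s: 2.83
ee_pos: [0.4766, -0.1772, 0.0436]
tcp_rot: [-3.121, -0.36, 0.001]
contact_force: [-0.3, -0.9, 0.0]
gripper_width: 0.684
grip_force: 0.0
xyz [-0.0005 -0.0003  0.0006] w [-0.0004  0.0004 -0.0013] rows>= 0.0
```

```bash
python3 -m crank '[{"grip":0.03,"x":0,"y":0,"z":0,"wx":0,"wy":0,"wz":0},{"grip":0.03,"x":0,"y":0,"z":0,"wx":0,"wy":0,"wz":0},{"grip":0.03,"x":0,"y":0,"z":0,"wx":0,"wy":0,"wz":0},{"grip":0.03,"x":0,"y":0,"z":0,"wx":0,"wy":0,"wz":0},{"grip":0.03,"x":0,"y":0,"z":0,"wx":0,"wy":0,"wz":0},{"grip":0.03,"x":0,"y":0,"z":0,"wx":0,"wy":0,"wz":0}]' 20
```

```text
time_s: 3.33
ee_pos: [0.4773, -0.1768, 0.0438]
tcp_rot: [3.12, 0.362, 0.002]
contact_force: [-1.4, 0.5, 6.4]
gripper_width: 0.374
grip_force: 20.0
```

```bash
python3 -m crank '[{"grip":0.03,"x":0,"y":0,"z":-0.03,"wx":0,"wy":0,"wz":0},{"grip":0.03,"x":0,"y":0,"z":-0.07,"wx":0,"wy":0,"wz":0},{"grip":0.03,"x":0,"y":0,"z":-0.11,"wx":0,"wy":0,"wz":0},{"grip":0.03,"x":0,"y":0,"z":-0.15,"wx":0,"wy":0,"wz":0},{"grip":0.03,"x":0,"y":0,"z":-0.15,"wx":0,"wy":0,"wz":0}]' ; python3 -c "
from h import *
go(FOOT+PAX*.085,PAX)"
```

```text
time_s: 3.75
ee_pos: [0.4809, -0.1786, 0.2002]
tcp_rot: [3.114, 0.361, 0.016]
contact_force: [1.1, -1.7, -0.8]
gripper_width: 0.372
grip_force: 20.0
xyz [ 0.129  -0.1333 -0.0043] w [0.0079 0.5406 0.0022] rows>= 4.4
```

```bash
python3 -m crank '[{"grip":0.03,"x":0.03,"y":-0.03,"z":-0.02,"wx":0,"wy":0.1,"wz":0},{"grip":0.03,"x":0.06,"y":-0.06,"z":-0.02,"wx":0,"wy":0.2,"wz":0},{"grip":0.03,"x":0.09,"y":-0.09,"z":-0.02,"wx":0,"wy":0.3,"wz":0},{"grip":0.03,"x":0.12,"y":-0.12,"z":-0.01,"wx":0,"wy":0.42,"wz":0},{"grip":0.03,"x":0.129,"y":-0.133,"z":-0.004,"wx":0,"wy":0.54,"wz":0},{"grip":0.03,"x":0.129,"y":-0.133,"z":-0.004,"wx":0,"wy":0.54,"wz":0},{"grip":0.03,"x":0.129,"y":-0.133,"z":-0.004,"wx":0,"wy":0.54,"wz":0},{"grip":0.03,"x":0.129,"y":-0.133,"z":-0.004,"wx":0,"wy":0.54,"wz":0}]'; cat > look.py <<'E'
import sys; from h import *
p=bot.read_camera("side"); W,ok=cloud(p)
np.savez(sys.argv[1]+".npz",W=W,ok=ok,f=p["frame"],pose=p["pose"])
cv2.imwrite(f"pics/{sys.argv[1]}.png",cv2.resize(p["frame"][100:260,130:300],None,fx=3.5,fy=3.5,interpolation=cv2.INTER_CUBIC))
go(FOOT+PAX*.085,PAX)
E
python3 look.py s1
```

```text
time_s: 4.42
ee_pos: [0.5708, -0.0172, 0.196]
tcp_rot: [-2.951, -0.342, -0.812]
contact_force: [-0.0, 0.2, -1.7]
gripper_width: 0.375
grip_force: 20.0
xyz [ 0.0069  0.0022 -0.0049] w [ 0.0001  0.0113 -0.0001] rows>= 0.2
```

View pics/s1.png

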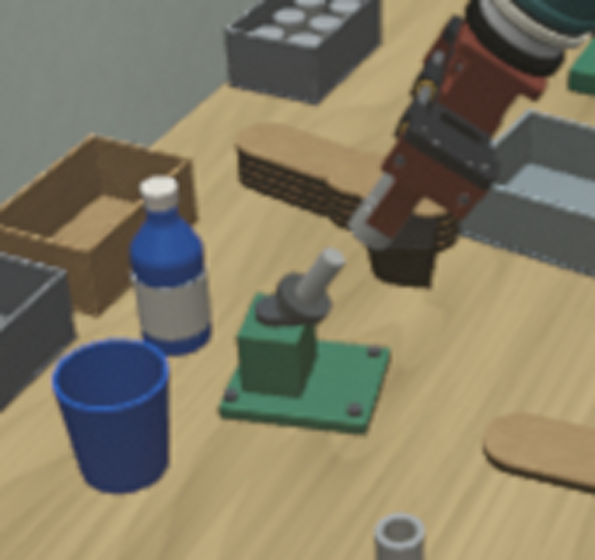

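```bash
python3 -m crank '[{"grip":0.03,"x":0.007,"y":0.002,"z":-0.003,"wx":0,"wy":0.011,"wz":0},{"grip":0.03,"x":0.007,"y":0.002,"z":-0.003,"wx":0,"wy":0.011,"wz":0},{"grip":0.03,"x":0.007,"y":0.002,"z":-0.003,"wx":0,"wy":0.011,"wz":0}]'; cat > fit.py <<'E'
import sys; from h import *
from scipy.optimize import least_squares
# pin and held sleeve in the same camera: free-position cylinder fits
ey=np.array([np.sin(AZ),-np.cos(AZ),0]); ex=np.cross(ey,-PAX)   # = tool x, tool y at the pin
o=bot.get_obs(); Rt=R.from_rotvec(o["tcp_rot"]).as_matrix(); B=o["ee_pos"]-0
for n in("side","top"):
    p=bot.read_camera(n); W,ok=cloud(p)
    cv2.imwrite(f"pics/f_{n}{sys.argv[1]}.png",cv2.resize(p["frame"][100:260,130:300],None,fx=3.5,fy=3.5,interpolation=cv2.INTER_CUBIC))
    def cyl(c,ax,l0,l1,r,rr=.008):
        q=W[ok].reshape(-1,3)-c; l=q@ax; d=np.linalg.norm(q-l[:,None]*ax,axis=1)
        q=q[(l>l0)&(l<l1)&(d<r+rr)]; 
        if len(q)<15: return None,len(q)
        E=np.stack([ex,ey],1)
        uv=q@E; ll=q@ax
        f=lambda a:np.hypot(uv[:,0]-a[0]-a[2]*(ll-(l0+l1)/2),uv[:,1]-a[1]-a[3]*(ll-(l0+l1)/2))-r
        g=lambda a:np.append(f(a),[a[2]*.05,a[3]*.05])
        return least_squares(g,[0,0,0,0],loss="soft_l1",f_scale=.001).x.round(4),len(q)
    print(n,"pin (tool x,y offset from model, tilts)",cyl(FOOT,PAX,.004,.040,.010))
    # sleeve lower part visible below fingertips
    ax=-Rt[:,2]; bt=B-ax*.043
    print(n,"sleeve",cyl(bt,ax,.002,.055,.017,.006))
go(FOOT+PAX*.085,PAX); print(o["contact_force"].round(1))
E
python3 fit.py 1
```

```text
time_s: 4.72
ee_pos: [0.5783, -0.0196, 0.2045]
tcp_rot: [-2.945, -0.341, -0.836]
contact_force: [0.1, -0.3, -2.0]
gripper_width: 0.371
grip_force: 20.0
side pin (tool x,y offset from model, tilts) (array([ 0.0006,  0.0005, -0.0006, -0.0038]), 82)
side sleeve (array([-0.0013, -0.0013, -0.0392, -0.1509]), 133)
top pin (tool x,y offset from model, tilts) (array([-0.0002, -0.0005, -0.0059,  0.005 ]), 31)
top sleeve (array([-0.0012,  0.0001,  0.015 ,  0.0062]), 138)
xyz [-0.0008 -0.0001 -0.0015] w [ 0.0006 -0.0016 -0.0002] rows>= 0.0
[ 0.1 -0.3 -2. ]
```

```bash
python3 -m crank '[{"grip":0.03,"x":0,"y":0,"z":0.015,"wx":0,"wy":0,"wz":0},{"grip":0.03,"x":0,"y":0,"z":0.03,"wx":0,"wy":0,"wz":0},{"grip":0.03,"x":0,"y":0,"z":0.038,"wx":0,"wy":0,"wz":0},{"grip":0.03,"x":0,"y":0,"z":0.038,"wx":0,"wy":0,"wz":0},{"grip":0.03,"x":0,"y":0,"z":0.038,"wx":0,"wy":0,"wz":0}]'; python3 fit.py 2
```

```text
time_s: 5.23
ee_pos: [0.5959, -0.0139, 0.1704]
tcp_rot: [-2.944, -0.341, -0.83]
contact_force: [-0.0, 0.7, -0.9]
gripper_width: 0.373
grip_force: 20.0
side pin (tool x,y offset from model, tilts) (array([ 0.0004,  0.0007, -0.0042,  0.0004]), 81)
side sleeve (array([-0.0017, -0.0013, -0.059 , -0.167 ]), 111)
top pin (tool x,y offset from model, tilts) (array([-0.0001, -0.0004, -0.0025,  0.0036]), 24)
top sleeve (array([-0.0003,  0.0004,  0.0163, -0.0027]), 123)
xyz [-0.0003  0.0005 -0.0394] w [ 0.     -0.0011 -0.0001] rows>= 0.9
[-0.   0.7 -0.9]
```

View pics/f_side2.png

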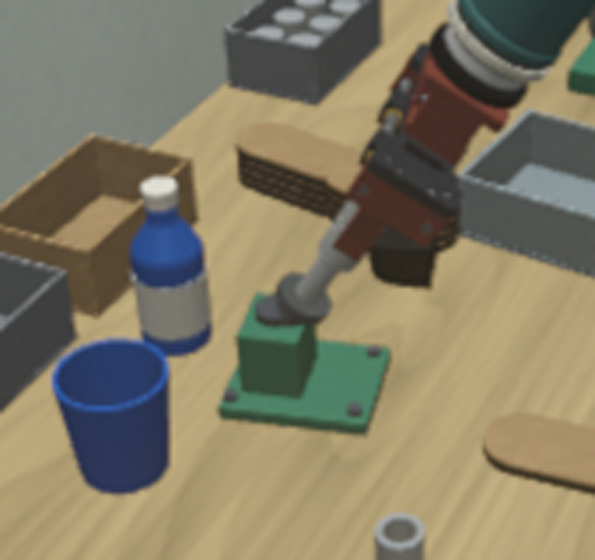

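```bash
python3 -m crank '[{"grip":0.03,"x":0,"y":0.0005,"z":0.005,"wx":0,"wy":0,"wz":0},{"grip":0.03,"x":0,"y":0.0005,"z":0.01,"wx":0,"wy":0,"wz":0},{"grip":0.03,"x":0,"y":0.0005,"z":0.015,"wx":0,"wy":0,"wz":0},{"grip":0.03,"x":0,"y":0.0005,"z":0.02,"wx":0,"wy":0,"wz":0},{"grip":0.03,"x":0,"y":0.0005,"z":0.02,"wx":0,"wy":0,"wz":0},{"grip":0.03,"x":0,"y":0.0005,"z":0.02,"wx":0,"wy":0,"wz":0}]'; python3 -c "
from h import *
go(FOOT,PAX)"; python3 -m crank '[{"grip":0.03,"x":0,"y":0,"z":0.0025,"wx":0,"wy":0,"wz":0},{"grip":0.03,"x":0,"y":0,"z":0.005,"wx":0,"wy":0,"wz":0},{"grip":0.03,"x":0,"y":0,"z":0.0075,"wx":0,"wy":0,"wz":0},{"grip":0.03,"x":0,"y":0,"z":0.009,"wx":0,"wy":0,"wz":0},{"grip":0.03,"x":0,"y":0,"z":0.009,"wx":0,"wy":0,"wz":0}]'; python3 -c "
from h import *
go(FOOT,PAX)"
```

```text
time_s: 5.83
ee_pos: [0.6064, -0.012, 0.1533]
tcp_rot: [-2.944, -0.341, -0.831]
contact_force: [0.2, 0.7, -1.5]
gripper_width: 0.368
grip_force: 20.0
xyz [0.0001 0.0002 0.0248] w [-0.0005 -0.0002 -0.0005] rows>= 0.6
time_s: 6.25
ee_pos: [0.611, -0.0112, 0.1471]
tcp_rot: [-2.944, -0.341, -0.835]
contact_force: [-8.8, -2.9, 12.1]
gripper_width: 0.373
grip_force: 19.9
xyz [-0.0008 -0.0001  0.0171] w [ 0.0007 -0.0024 -0.0002] rows>= 0.4
```

```bash
python3 -m crank '[{"grip":0.03,"x":0,"y":0,"z":-0.02,"wx":0,"wy":0,"wz":0},{"grip":0.03,"x":0,"y":0,"z":-0.05,"wx":0,"wy":0,"wz":0},{"grip":0.03,"x":0,"y":0,"z":-0.08,"wx":0,"wy":0,"wz":0},{"grip":0.03,"x":0,"y":0,"z":-0.08,"wx":0,"wy":0,"wz":0},{"grip":0.03,"x":0,"y":0,"z":-0.08,"wx":0,"wy":0,"wz":0}]'; python3 -c "
from h import *
go([.538,-.327,.14]);go([.538,-.327,.095])"
```

```text
time_s: 6.67
ee_pos: [0.5708, -0.0211, 0.2159]
tcp_rot: [-2.945, -0.341, -0.838]
contact_force: [-0.3, 0.4, -1.6]
gripper_width: 0.375
grip_force: 19.9
xyz [-0.1042  0.2903 -0.0251] w [ 2.00e-03 -5.54e-01 -1.00e-04] rows>= 7.4
xyz [-0.1279  0.2902  0.0131] w [ 2.00e-03 -5.54e-01 -1.00e-04] rows>= 7.6
```

```bash
python3 -m crank '[{"grip":0.03,"x":-0.015,"y":0.03,"z":-0.02,"wx":0,"wy":-0.1,"wz":0},{"grip":0.03,"x":-0.03,"y":0.07,"z":-0.025,"wx":0,"wy":-0.2,"wz":0},{"grip":0.03,"x":-0.05,"y":0.11,"z":-0.025,"wx":0,"wy":-0.3,"wz":0},{"grip":0.03,"x":-0.07,"y":0.15,"z":-0.025,"wx":0,"wy":-0.4,"wz":0},{"grip":0.03,"x":-0.09,"y":0.185,"z":-0.025,"wx":0,"wy":-0.5,"wz":0},{"grip":0.03,"x":-0.104,"y":0.22,"z":-0.025,"wx":0.002,"wy":-0.554,"wz":0},{"grip":0.03,"x":-0.104,"y":0.255,"z":-0.025,"wx":0.002,"wy":-0.554,"wz":0},{"grip":0.03,"x":-0.104,"y":0.29,"z":-0.025,"wx":0.002,"wy":-0.554,"wz":0},{"grip":0.03,"x":-0.116,"y":0.29,"z":-0.005,"wx":0.002,"wy":-0.554,"wz":0},{"grip":0.03,"x":-0.128,"y":0.29,"z":0.013,"wx":0.002,"wy":-0.554,"wz":0},{"grip":0.03,"x":-0.128,"y":0.29,"z":0.013,"wx":0.002,"wy":-0.554,"wz":0},{"grip":0.03,"x":-0.128,"y":0.29,"z":0.013,"wx":0.002,"wy":-0.554,"wz":0}]'; python3 -c "
from h import *
go([.538,-.327,.005])"
```

```text
time_s: 7.67
ee_pos: [0.5361, -0.3249, 0.1333]
tcp_rot: [-3.114, -0.362, 0.01]
contact_force: [0.9, -0.5, -1.3]
gripper_width: 0.37
grip_force: 19.9
xyz [0.0018 0.0031 0.0852] w [-0.0071  0.0058  0.0007] rows>= 2.0
```

```bash
python3 -m crank '[{"grip":0.03,"x":0.002,"y":0.002,"z":0.025,"wx":-0.004,"wy":0.003,"wz":0},{"grip":0.03,"x":0.002,"y":0.002,"z":0.05,"wx":-0.004,"wy":0.003,"wz":0},{"grip":0.03,"x":0.002,"y":0.002,"z":0.07,"wx":-0.004,"wy":0.003,"wz":0},{"grip":0.03,"x":0.002,"y":0.002,"z":0.079,"wx":-0.004,"wy":0.003,"wz":0},{"grip":0.03,"x":0.002,"y":0.002,"z":0.079,"wx":-0.004,"wy":0.003,"wz":0},{"grip":0.03,"x":0.002,"y":0.002,"z":0.079,"wx":-0.004,"wy":0.003,"wz":0}]'; python3 -c "
from h import *
go([.538,-.327,.005])"
```

```text
time_s: 8.17
ee_pos: [0.5399, -0.3276, 0.0578]
tcp_rot: [3.118, 0.363, 0.001]
contact_force: [-0.8, -0.4, -1.3]
gripper_width: 0.369
grip_force: 19.9
xyz [-0.0017 -0.001   0.0098] w [ 0.0022 -0.0005  0.0009] rows>= 0.2
```

```bash
python3 -m crank '[{"grip":0.03,"x":0,"y":0,"z":0.003,"wx":0,"wy":0,"wz":0},{"grip":0.03,"x":0,"y":0,"z":0.006,"wx":0,"wy":0,"wz":0},{"grip":0.03,"x":0,"y":0,"z":0.008,"wx":0,"wy":0,"wz":0},{"grip":0.03,"x":0,"y":0,"z":0.0095,"wx":0,"wy":0,"wz":0},{"grip":0.03,"x":0,"y":0,"z":0.0095,"wx":0,"wy":0,"wz":0},{"grip":0.03,"x":0,"y":0,"z":0.0095,"wx":0,"wy":0,"wz":0}]'; python3 -c "
from h import *
go([.538,-.327,.005])"
```

```text
time_s: 8.67
ee_pos: [0.5395, -0.3279, 0.0482]
tcp_rot: [3.118, 0.362, 0.001]
contact_force: [-0.8, 0.8, 1.5]
gripper_width: 0.37
grip_force: 19.9
xyz [-0.0013 -0.0013  0.0002] w [ 0.0026 -0.0006  0.0003] rows>= 0.0
```

```bash
python3 -m crank '[{"grip":0.03,"x":0,"y":0,"z":0.001,"wx":0,"wy":0,"wz":0},{"grip":0.03,"x":0,"y":0,"z":0.001,"wx":0,"wy":0,"wz":0},{"grip":0.03,"x":0,"y":0,"z":0.001,"wx":0,"wy":0,"wz":0}]'
```

```text
time_s: 8.92
ee_pos: [0.5396, -0.3279, 0.0481]
tcp_rot: [3.118, 0.362, 0.002]
contact_force: [-0.8, 1.1, 9.6]
gripper_width: 0.371
grip_force: 19.9
```

Firm contact; release and rise.

```bash
python3 -m crank '[{"grip":0.055,"x":0,"y":0,"z":0,"wx":0,"wy":0,"wz":0},{"grip":0.055,"x":0,"y":0,"z":0,"wx":0,"wy":0,"wz":0},{"grip":0.055,"x":0,"y":0,"z":0,"wx":0,"wy":0,"wz":0},{"grip":0.055,"x":0,"y":0,"z":0,"wx":0,"wy":0,"wz":0},{"grip":0.055,"x":0,"y":0,"z":-0.02,"wx":0,"wy":0,"wz":0},{"grip":0.055,"x":0,"y":0,"z":-0.06,"wx":0,"wy":0,"wz":0},{"grip":0.055,"x":0,"y":0,"z":-0.1,"wx":0,"wy":0,"wz":0},{"grip":0.055,"x":0,"y":0,"z":-0.14,"wx":0,"wy":0,"wz":0},{"grip":0.055,"x":0,"y":0,"z":-0.17,"wx":0,"wy":0,"wz":0},{"grip":0.055,"x":0,"y":0,"z":-0.17,"wx":0,"wy":0,"wz":0}]'; python3 -c "
from h import *
go([.4863,.168,.17]);go([.4863,.168,.10])"
```

```text
time_s: 9.75
ee_pos: [0.5425, -0.3299, 0.2241]
tcp_rot: [3.11, 0.361, 0.014]
contact_force: [0.7, -1.0, 0.3]
gripper_width: 0.629
grip_force: 0.0
xyz [ 0.0594 -0.4976  0.0059] w [ 0.0113 -0.0077  0.0004] rows>= 12.0
xyz [ 0.0588 -0.4984  0.0759] w [ 0.0113 -0.0077  0.0004] rows>= 12.2
```

```bash
python3 -m crank '[{"grip":0.06,"x":0.06,"y":-0.498,"z":0.006,"wx":0.004,"wy":0,"wz":0},{"grip":0.06,"x":0.06,"y":-0.498,"z":0.006,"wx":0.004,"wy":0,"wz":0},{"grip":0.06,"x":0.06,"y":-0.498,"z":0.006,"wx":0.004,"wy":0,"wz":0},{"grip":0.06,"x":0.06,"y":-0.498,"z":0.006,"wx":0.004,"wy":0,"wz":0},{"grip":0.06,"x":0.06,"y":-0.498,"z":0.006,"wx":0.004,"wy":0,"wz":0},{"grip":0.06,"x":0.06,"y":-0.498,"z":0.006,"wx":0.004,"wy":0,"wz":0},{"grip":0.06,"x":0.06,"y":-0.498,"z":0.006,"wx":0.004,"wy":0,"wz":0},{"grip":0.06,"x":0.06,"y":-0.498,"z":0.006,"wx":0.004,"wy":0,"wz":0},{"grip":0.06,"x":0.06,"y":-0.498,"z":0.006,"wx":0.004,"wy":0,"wz":0},{"grip":0.06,"x":0.06,"y":-0.498,"z":0.04,"wx":0.004,"wy":0,"wz":0},{"grip":0.06,"x":0.06,"y":-0.498,"z":0.076,"wx":0.004,"wy":0,"wz":0},{"grip":0.06,"x":0.06,"y":-0.498,"z":0.076,"wx":0.004,"wy":0,"wz":0}]'; python3 -m crank '[{"grip":0.06,"x":0,"y":0,"z":0.005,"wx":0,"wy":0,"wz":0},{"grip":0.06,"x":0,"y":0,"z":0.005,"wx":0,"wy":0,"wz":0},{"grip":0.06,"x":0,"y":0,"z":0.005,"wx":0,"wy":0,"wz":0},{"grip":0.06,"x":0,"y":0,"z":0.005,"wx":0,"wy":0,"wz":0}]'; python3 - <<'E'
from h import *
p=bot.read_camera("top"); W,ok=cloud(p)
for nm,c in(("bin",(.538,-.327)),):
    s=ok&(np.hypot(W[...,0]-c[0],W[...,1]-c[1])<.045)&(W[...,2]>.05)&(W[...,2]<.09)
    q=W[s]; print(len(q),q.min(0).round(3),q.max(0).round(3),q.mean(0).round(3))
p=bot.read_camera("side"); W,ok=cloud(p)
s=ok&(np.hypot(W[...,0]-.4863,W[...,1]-.168)<.03)&(W[...,2]>.054)&(W[...,2]<.07); q=W[s]
print(len(q),q.mean(0).round(4))
go([.4863,.168,0])
E
```

```text
time_s: 10.75
ee_pos: [0.4856, 0.1551, 0.1522]
tcp_rot: [-3.118, -0.363, -0.004]
contact_force: [-0.7, 0.4, -1.2]
gripper_width: 0.685
grip_force: 0.0
time_s: 11.08
ee_pos: [0.4862, 0.152, 0.1479]
tcp_rot: [-3.119, -0.361, -0.001]
contact_force: [0.3, -0.9, 0.3]
gripper_width: 0.682
grip_force: 0.0
76 [ 0.523 -0.344  0.05 ] [ 0.553 -0.311  0.07 ] [ 0.538 -0.328  0.063]
109 [0.4856 0.1699 0.0591]
xyz [ 0.0033 -0.0156  0.1053] w [-0.0017 -0.0018 -0.0015] rows>= 2.6
```

Reject stands upright mid-bin (ring 0.523–0.553 × −0.344–−0.311, top ≈0.065). Now the second sleeve: lateral correction, then descend.

```bash
python3 -m crank '[{"grip":0.06,"x":0.003,"y":-0.0155,"z":0,"wx":0,"wy":0,"wz":0},{"grip":0.06,"x":0.003,"y":-0.0155,"z":0,"wx":0,"wy":0,"wz":0},{"grip":0.06,"x":0.003,"y":-0.0155,"z":0.03,"wx":0,"wy":0,"wz":0},{"grip":0.06,"x":0.003,"y":-0.0155,"z":0.06,"wx":0,"wy":0,"wz":0},{"grip":0.06,"x":0.003,"y":-0.0155,"z":0.09,"wx":0,"wy":0,"wz":0},{"grip":0.06,"x":0.003,"y":-0.0155,"z":0.105,"wx":0,"wy":0,"wz":0},{"grip":0.06,"x":0.003,"y":-0.0155,"z":0.105,"wx":0,"wy":0,"wz":0},{"grip":0.06,"x":0.003,"y":-0.0155,"z":0.105,"wx":0,"wy":0,"wz":0}]'; python3 -c "
from h import *
go([.4863,.168,0])"
```

```text
time_s: 11.85
ee_pos: [0.4847, 0.1681, 0.0423]
tcp_rot: [-3.119, -0.361, 0.002]
contact_force: [0.5, -1.0, -1.0]
gripper_width: 0.681
grip_force: 0.0
xyz [ 0.0015  0.0004 -0.0007] w [-0.0019  0.0012 -0.0006] rows>= 0.0
```

```bash
python3 -m crank '[{"grip":0.03,"x":0,"y":0,"z":0,"wx":0,"wy":0,"wz":0},{"grip":0.03,"x":0,"y":0,"z":0,"wx":0,"wy":0,"wz":0},{"grip":0.03,"x":0,"y":0,"z":0,"wx":0,"wy":0,"wz":0},{"grip":0.03,"x":0,"y":0,"z":0,"wx":0,"wy":0,"wz":0},{"grip":0.03,"x":0,"y":0,"z":0,"wx":0,"wy":0,"wz":0},{"grip":0.03,"x":0,"y":0,"z":0,"wx":0,"wy":0,"wz":0}]' 20;  python3 -m crank '[{"grip":0.03,"x":0,"y":0,"z":-0.03,"wx":0,"wy":0,"wz":0},{"grip":0.03,"x":0,"y":0,"z":-0.07,"wx":0,"wy":0,"wz":0},{"grip":0.03,"x":0,"y":0,"z":-0.11,"wx":0,"wy":0,"wz":0},{"grip":0.03,"x":0,"y":0,"z":-0.15,"wx":0,"wy":0,"wz":0},{"grip":0.03,"x":0,"y":0,"z":-0.15,"wx":0,"wy":0,"wz":0}]' ; python3 -c "
from h import *
go(FOOT+PAX*.085,PAX)"
```

```text
time_s: 12.35
ee_pos: [0.4855, 0.169, 0.0434]
tcp_rot: [-3.119, -0.363, -0.003]
contact_force: [-0.9, -1.0, 7.9]
gripper_width: 0.394
grip_force: 20.0
time_s: 12.77
ee_pos: [0.4892, 0.1698, 0.1998]
tcp_rot: [-3.117, -0.363, -0.02]
contact_force: [0.5, 0.7, -1.2]
gripper_width: 0.394
grip_force: 20.0
xyz [ 0.041   0.2039 -0.0047] w [-1.800e-03  5.372e-01  3.000e-04] rows>= 5.0
```

```bash
python3 -m crank '[{"grip":0.03,"x":0.01,"y":0.035,"z":-0.015,"wx":0,"wy":0.1,"wz":0},{"grip":0.03,"x":0.015,"y":0.07,"z":-0.02,"wx":0,"wy":0.2,"wz":0},{"grip":0.03,"x":0.02,"y":0.105,"z":-0.02,"wx":0,"wy":0.3,"wz":0},{"grip":0.03,"x":0.03,"y":0.14,"z":-0.015,"wx":0,"wy":0.42,"wz":0},{"grip":0.03,"x":0.04,"y":0.175,"z":-0.005,"wx":0,"wy":0.538,"wz":0},{"grip":0.03,"x":0.042,"y":0.204,"z":-0.005,"wx":-0.002,"wy":0.54,"wz":0},{"grip":0.03,"x":0.042,"y":0.204,"z":-0.005,"wx":-0.002,"wy":0.54,"wz":0},{"grip":0.03,"x":0.042,"y":0.204,"z":-0.005,"wx":-0.002,"wy":0.54,"wz":0},{"grip":0.03,"x":0.042,"y":0.204,"z":-0.005,"wx":-0.002,"wy":0.54,"wz":0}]'; python3 fit.py 3
```

```text
time_s: 13.52
ee_pos: [0.5716, -0.0216, 0.1958]
tcp_rot: [-2.951, -0.337, -0.813]
contact_force: [-0.1, 0.6, -1.1]
gripper_width: 0.395
grip_force: 20.0
side pin (tool x,y offset from model, tilts) (array([ 0.0006,  0.0011,  0.0003, -0.0169]), 82)
side sleeve (array([ 0.0007,  0.0002, -0.0234, -0.0763]), 125)
top pin (tool x,y offset from model, tilts) (array([-0.0002, -0.0003, -0.0059,  0.0031]), 33)
top sleeve (array([ 0.0018, -0.0004,  0.0105,  0.    ]), 134)
xyz [ 0.008   0.0006 -0.005 ] w [-0.0011  0.012  -0.0006] rows>= 0.2
[-0.1  0.6 -1.1]
```

```bash
python3 -m crank '[{"grip":0.03,"x":0.006,"y":0.0002,"z":-0.003,"wx":-0.001,"wy":0.012,"wz":0},{"grip":0.03,"x":0.006,"y":0.0002,"z":0.01,"wx":-0.001,"wy":0.012,"wz":0},{"grip":0.03,"x":0.006,"y":0.0002,"z":0.025,"wx":-0.001,"wy":0.012,"wz":0},{"grip":0.03,"x":0.006,"y":0.0002,"z":0.03,"wx":-0.001,"wy":0.012,"wz":0},{"grip":0.03,"x":0.006,"y":0.0002,"z":0.03,"wx":-0.001,"wy":0.012,"wz":0},{"grip":0.03,"x":0.006,"y":0.0002,"z":0.03,"wx":-0.001,"wy":0.012,"wz":0},{"grip":0.03,"x":0.006,"y":0.0002,"z":0.03,"wx":-0.001,"wy":0.012,"wz":0}]'; python3 fit.py 4;  python3 -c "
from h import *
go(FOOT,PAX)"
```

```text
time_s: 14.2
ee_pos: [0.5925, -0.0152, 0.1749]
tcp_rot: [-2.944, -0.342, -0.835]
contact_force: [0.5, -0.2, -1.4]
gripper_width: 0.392
grip_force: 20.0
side pin (tool x,y offset from model, tilts) (array([ 0.0004,  0.0006, -0.0024, -0.0127]), 83)
side sleeve (array([ 0.0003, -0.0003, -0.0396, -0.1049]), 121)
top pin (tool x,y offset from model, tilts) (array([-0.0002, -0.0004,  0.0028,  0.0046]), 24)
top sleeve (array([ 0.0011,  0.0007, -0.0046, -0.0055]), 123)
xyz [ 0.001  -0.0002 -0.0342] w [ 0.0012 -0.0027  0.0004] rows>= 0.8
[ 0.5 -0.2 -1.4]
xyz [ 0.0008 -0.0003  0.0508] w [ 0.0012 -0.0027  0.0004] rows>= 1.2
```

View pics/f_side4.png

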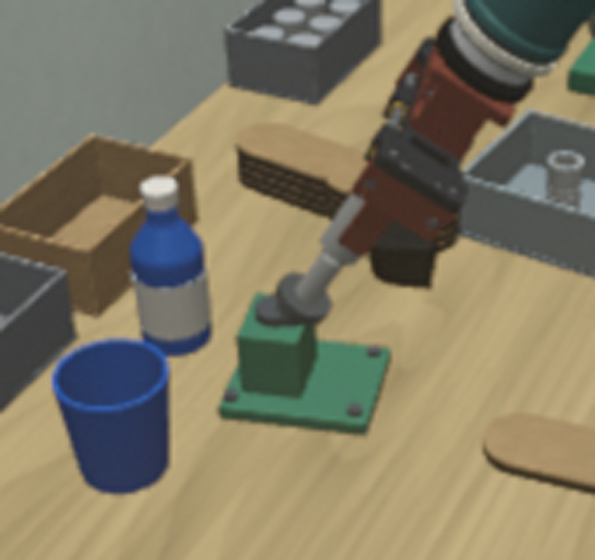

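```bash
python3 -m crank '[{"grip":0.03,"x":0,"y":0,"z":0.005,"wx":0,"wy":-0.002,"wz":0},{"grip":0.03,"x":0,"y":0,"z":0.01,"wx":0,"wy":-0.002,"wz":0},{"grip":0.03,"x":0,"y":0,"z":0.015,"wx":0,"wy":-0.002,"wz":0},{"grip":0.03,"x":0,"y":0,"z":0.02,"wx":0,"wy":-0.002,"wz":0},{"grip":0.03,"x":0,"y":0,"z":0.025,"wx":0,"wy":-0.002,"wz":0},{"grip":0.03,"x":0,"y":0,"z":0.025,"wx":0,"wy":-0.002,"wz":0},{"grip":0.03,"x":0,"y":0,"z":0.025,"wx":0,"wy":-0.002,"wz":0}]'; python3 -c "
from h import *
go(FOOT,PAX)"; python3 -m crank '[{"grip":0.03,"x":0,"y":0,"z":0.003,"wx":0,"wy":0,"wz":0},{"grip":0.03,"x":0,"y":0,"z":0.006,"wx":0,"wy":0,"wz":0},{"grip":0.03,"x":0,"y":0,"z":0.009,"wx":0,"wy":0,"wz":0},{"grip":0.03,"x":0,"y":0,"z":0.011,"wx":0,"wy":0,"wz":0},{"grip":0.03,"x":0,"y":0,"z":0.011,"wx":0,"wy":0,"wz":0}]'; python3 -c "
from h import *
go(FOOT,PAX)"
```

```text
time_s: 14.88
ee_pos: [0.6052, -0.0126, 0.1524]
tcp_rot: [-2.946, -0.341, -0.83]
contact_force: [-0.3, -0.3, -2.7]
gripper_width: 0.393
grip_force: 20.0
xyz [ 0.0017 -0.0002  0.0247] w [ 0.0004  0.0009 -0.0004] rows>= 0.6
time_s: 15.3
ee_pos: [0.611, -0.0114, 0.1433]
tcp_rot: [-2.946, -0.341, -0.831]
contact_force: [0.9, 1.0, -1.8]
gripper_width: 0.395
grip_force: 20.0
xyz [ 0.0013 -0.0004  0.0139] w [ 0.0008  0.0003 -0.0003] rows>= 0.3
```

No stop at 19 mm; continue home.

```bash
python3 -m crank '[{"grip":0.03,"x":0.0005,"y":0,"z":0.003,"wx":0,"wy":0,"wz":0},{"grip":0.03,"x":0.0005,"y":0,"z":0.006,"wx":0,"wy":0,"wz":0},{"grip":0.03,"x":0.0005,"y":0,"z":0.009,"wx":0,"wy":0,"wz":0},{"grip":0.03,"x":0.0005,"y":0,"z":0.011,"wx":0,"wy":0,"wz":0},{"grip":0.03,"x":0.0005,"y":0,"z":0.011,"wx":0,"wy":0,"wz":0}]';python3 -m crank '[{"grip":0.03,"x":0,"y":0,"z":0.001,"wx":0,"wy":0,"wz":0},{"grip":0.03,"x":0,"y":0,"z":0.002,"wx":0,"wy":0,"wz":0},{"grip":0.03,"x":0,"y":0,"z":0.002,"wx":0,"wy":0,"wz":0}]'; python3 -c "
from h import *
go(FOOT,PAX)"
```

```text
time_s: 15.72
ee_pos: [0.617, -0.0101, 0.1341]
tcp_rot: [-2.946, -0.341, -0.831]
contact_force: [-0.1, 0.1, -2.0]
gripper_width: 0.394
grip_force: 20.0
time_s: 15.97
ee_pos: [0.618, -0.0099, 0.1328]
tcp_rot: [-2.946, -0.341, -0.831]
contact_force: [0.1, 0.2, -2.2]
gripper_width: 0.393
grip_force: 20.0
xyz [ 0.0008 -0.0004  0.0012] w [ 0.001   0.     -0.0002] rows>= 0.0
```

```bash
python3 -m crank '[{"grip":0.03,"x":0,"y":0,"z":0.001,"wx":0,"wy":0,"wz":0},{"grip":0.03,"x":0,"y":0,"z":0.0015,"wx":0,"wy":0,"wz":0},{"grip":0.03,"x":0,"y":0,"z":0.0015,"wx":0,"wy":0,"wz":0}]';python3 -m crank '[{"grip":0.03,"x":0,"y":0,"z":0.0005,"wx":0,"wy":0,"wz":0},{"grip":0.03,"x":0,"y":0,"z":0.001,"wx":0,"wy":0,"wz":0},{"grip":0.03,"x":0,"y":0,"z":0.001,"wx":0,"wy":0,"wz":0}]'; python3 -c "
from h import *
go(FOOT,PAX)"
```

```text
time_s: 16.22
ee_pos: [0.6187, -0.0097, 0.1315]
tcp_rot: [-2.946, -0.341, -0.831]
contact_force: [-0.3, 1.6, -2.4]
gripper_width: 0.394
grip_force: 20.0
time_s: 16.47
ee_pos: [0.6192, -0.0096, 0.1307]
tcp_rot: [-2.946, -0.341, -0.831]
contact_force: [-0.6, 0.3, -0.9]
gripper_width: 0.394
grip_force: 20.0
xyz [ 0.0008 -0.0004 -0.0012] w [ 0.0011 -0.0001 -0.0002] rows>= 0.0
```

```bash
python3 -m crank '[{"grip":0.03,"x":0,"y":0,"z":0.0005,"wx":0,"wy":0,"wz":0},{"grip":0.03,"x":0,"y":0,"z":0.001,"wx":0,"wy":0,"wz":0},{"grip":0.03,"x":0,"y":0,"z":0.001,"wx":0,"wy":0,"wz":0}]'; python3 -c "
from h import *
go(FOOT,PAX)"
```

```text
time_s: 16.72
ee_pos: [0.6193, -0.0095, 0.1306]
tcp_rot: [-2.946, -0.341, -0.833]
contact_force: [-8.3, -3.0, 10.0]
gripper_width: 0.394
grip_force: 20.0
xyz [ 0.0008 -0.0004 -0.0013] w [ 0.0014 -0.0007 -0.0001] rows>= 0.0
```

```bash
python3 -m crank '[{"grip":0.03,"x":0,"y":0,"z":-0.02,"wx":0,"wy":0,"wz":0},{"grip":0.03,"x":0,"y":0,"z":-0.05,"wx":0,"wy":0,"wz":0},{"grip":0.03,"x":0,"y":0,"z":-0.085,"wx":0,"wy":0,"wz":0},{"grip":0.03,"x":0,"y":0,"z":-0.1,"wx":0,"wy":0,"wz":0},{"grip":0.03,"x":0,"y":0,"z":-0.1,"wx":0,"wy":0,"wz":0},{"grip":0.03,"x":0,"y":0,"z":-0.1,"wx":0,"wy":0,"wz":0}]'; python3 -c "
from h import *
go([.505,.352,.14]);go([.505,.352,.06])"
```

```text
time_s: 17.22
ee_pos: [0.5693, -0.0217, 0.2161]
tcp_rot: [-2.946, -0.341, -0.835]
contact_force: [-0.3, -0.1, -2.2]
gripper_width: 0.392
grip_force: 20.0
xyz [ 0.0023 -0.3786  0.0393] w [ 0.0025 -0.5522 -0.0006] rows>= 9.1
xyz [-0.0397 -0.3788  0.1074] w [ 0.0025 -0.5522 -0.0006] rows>= 9.5
```

```bash
python3 -m crank '[{"grip":0.03,"x":0,"y":-0.03,"z":0,"wx":0,"wy":-0.1,"wz":0},{"grip":0.03,"x":0,"y":-0.065,"z":0.01,"wx":0,"wy":-0.2,"wz":0},{"grip":0.03,"x":0,"y":-0.1,"z":0.02,"wx":0,"wy":-0.3,"wz":0},{"grip":0.03,"x":0,"y":-0.14,"z":0.03,"wx":0,"wy":-0.4,"wz":0},{"grip":0.03,"x":0.002,"y":-0.18,"z":0.039,"wx":0.002,"wy":-0.5,"wz":0},{"grip":0.03,"x":0.002,"y":-0.22,"z":0.039,"wx":0.002,"wy":-0.552,"wz":0},{"grip":0.03,"x":0.002,"y":-0.26,"z":0.039,"wx":0.002,"wy":-0.552,"wz":0},{"grip":0.03,"x":0.002,"y":-0.3,"z":0.039,"wx":0.002,"wy":-0.552,"wz":0},{"grip":0.03,"x":0.002,"y":-0.34,"z":0.039,"wx":0.002,"wy":-0.552,"wz":0},{"grip":0.03,"x":0.002,"y":-0.379,"z":0.039,"wx":0.002,"wy":-0.552,"wz":0},{"grip":0.03,"x":0.002,"y":-0.379,"z":0.039,"wx":0.002,"wy":-0.552,"wz":0},{"grip":0.03,"x":0.002,"y":-0.379,"z":0.039,"wx":0.002,"wy":-0.552,"wz":0}]'; python3 -m crank '[{"grip":0.03,"x":0,"y":0,"z":0.03,"wx":0,"wy":0,"wz":0},{"grip":0.03,"x":0,"y":0,"z":0.06,"wx":0,"wy":0,"wz":0},{"grip":0.03,"x":0,"y":0,"z":0.07,"wx":0,"wy":0,"wz":0},{"grip":0.03,"x":0,"y":0,"z":0.07,"wx":0,"wy":0,"wz":0},{"grip":0.03,"x":0,"y":0,"z":0.07,"wx":0,"wy":0,"wz":0}]'; python3 -c "
from h import *
go([.505,.352,.004])"
```

```text
time_s: 18.22
ee_pos: [0.502, 0.3583, 0.1801]
tcp_rot: [-3.116, -0.37, 0.007]
contact_force: [1.0, 0.0, -1.4]
gripper_width: 0.396
grip_force: 20.0
time_s: 18.63
ee_pos: [0.5034, 0.3523, 0.1115]
tcp_rot: [-3.12, -0.361, 0.007]
contact_force: [-0.5, 0.2, -1.9]
gripper_width: 0.39
grip_force: 20.0
xyz [0.0018 0.0007 0.0645] w [-0.0008  0.0045 -0.0005] rows>= 1.5
```

```bash
python3 -m crank '[{"grip":0.03,"x":0,"y":0,"z":0.025,"wx":0,"wy":0.003,"wz":0},{"grip":0.03,"x":0,"y":0,"z":0.045,"wx":0,"wy":0.003,"wz":0},{"grip":0.03,"x":0,"y":0,"z":0.055,"wx":0,"wy":0.003,"wz":0},{"grip":0.03,"x":0,"y":0,"z":0.058,"wx":0,"wy":0.003,"wz":0},{"grip":0.03,"x":0,"y":0,"z":0.061,"wx":0,"wy":0.003,"wz":0},{"grip":0.03,"x":0,"y":0,"z":0.061,"wx":0,"wy":0.003,"wz":0},{"grip":0.03,"x":0,"y":0,"z":0.061,"wx":0,"wy":0.003,"wz":0}]'; python3 -m crank '[{"grip":0.03,"x":0,"y":0,"z":0.001,"wx":0,"wy":0,"wz":0},{"grip":0.03,"x":0,"y":0,"z":0.002,"wx":0,"wy":0,"wz":0},{"grip":0.03,"x":0,"y":0,"z":0.002,"wx":0,"wy":0,"wz":0}]'; python3 -c "
from h import *
go([.505,.352,.004])"
```

```text
time_s: 19.22
ee_pos: [0.5044, 0.3532, 0.0528]
tcp_rot: [-3.119, -0.361, -0.004]
contact_force: [0.2, 0.4, -2.1]
gripper_width: 0.393
grip_force: 20.0
time_s: 19.47
ee_pos: [0.5037, 0.3529, 0.05]
tcp_rot: [-3.119, -0.362, -0.002]
contact_force: [0.0, -0.5, -1.6]
gripper_width: 0.394
grip_force: 20.0
xyz [0.001  0.0012 0.003 ] w [-0.0013 -0.0016 -0.0001] rows>= 0.1
```

```bash
python3 -m crank '[{"grip":0.03,"x":0,"y":0,"z":0.001,"wx":0,"wy":0,"wz":0},{"grip":0.03,"x":0,"y":0,"z":0.002,"wx":0,"wy":0,"wz":0},{"grip":0.03,"x":0,"y":0,"z":0.003,"wx":0,"wy":0,"wz":0},{"grip":0.03,"x":0,"y":0,"z":0.003,"wx":0,"wy":0,"wz":0}]'; python3 -m crank '[{"grip":0.03,"x":0,"y":0,"z":0.0005,"wx":0,"wy":0,"wz":0},{"grip":0.03,"x":0,"y":0,"z":0.001,"wx":0,"wy":0,"wz":0},{"grip":0.03,"x":0,"y":0,"z":0.001,"wx":0,"wy":0,"wz":0}]'
```

```text
time_s: 19.8
ee_pos: [0.5036, 0.3529, 0.0474]
tcp_rot: [-3.119, -0.362, -0.002]
contact_force: [-2.1, -1.6, 6.1]
gripper_width: 0.396
grip_force: 20.0
time_s: 20.05
ee_pos: [0.5037, 0.3529, 0.0474]
tcp_rot: [-3.119, -0.362, -0.003]
contact_force: [-3.5, -2.0, 14.1]
gripper_width: 0.391
grip_force: 20.0
```

Firm on the tray floor; release, rise, and look.

```bash
python3 -m crank '[{"grip":0.055,"x":0,"y":0,"z":0,"wx":0,"wy":0,"wz":0},{"grip":0.055,"x":0,"y":0,"z":0,"wx":0,"wy":0,"wz":0},{"grip":0.055,"x":0,"y":0,"z":0,"wx":0,"wy":0,"wz":0},{"grip":0.055,"x":0,"y":0,"z":0,"wx":0,"wy":0,"wz":0},{"grip":0.055,"x":0,"y":0,"z":-0.02,"wx":0,"wy":0,"wz":0},{"grip":0.055,"x":0,"y":0,"z":-0.05,"wx":0,"wy":0,"wz":0},{"grip":0.055,"x":0,"y":0,"z":-0.09,"wx":0,"wy":0,"wz":0},{"grip":0.055,"x":0,"y":0,"z":-0.13,"wx":0,"wy":0,"wz":0},{"grip":0.055,"x":0,"y":0,"z":-0.17,"wx":0,"wy":0,"wz":0},{"grip":0.055,"x":0,"y":0.03,"z":-0.2,"wx":0,"wy":0,"wz":0},{"grip":0.055,"x":0,"y":0.06,"z":-0.2,"wx":0,"wy":0,"wz":0},{"grip":0.055,"x":0,"y":0.06,"z":-0.2,"wx":0,"wy":0,"wz":0}]'; python3 -c "
from h import *
p=bot.read_camera('side');cv2.imwrite('pics/end.png',p['frame']); W,ok=cloud(p)
s=ok&(np.hypot(W[...,0]-.505,W[...,1]-.352)<.05)&(W[...,2]>.04)&(W[...,2]<.09); q=W[s]; print(len(q),q.min(0),q.max(0))"
```

```text
time_s: 21.05
ee_pos: [0.5193, 0.2909, 0.2482]
tcp_rot: [3.121, 0.359, 0.009]
contact_force: [0.1, 0.2, -0.7]
gripper_width: 0.622
grip_force: 0.0
296 [0.4875123  0.33534143 0.04004698] [0.52138948 0.36942405 0.06901407]
```

View pics/end.png

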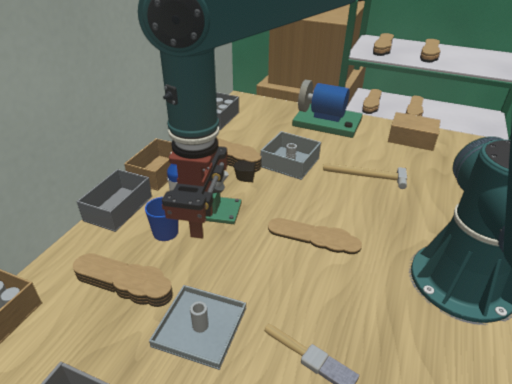

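The good sleeve stands upright mid-tray (200,317), the reject upright in the bin (291,151), and everything else is in place.

```bash
python3 -c "
from plant import bot
print(bot.finish_job())"
```

```text
the job is handed in; nothing more can be done
None
```

The job is handed in at about 21 s: the right-hand sleeve stopped short on the pin and stands in the deep bin, and the left-hand sleeve went home on the collar and stands upright in the shallow tray; the last side picture showed nothing else disturbed.

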